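# Tip the gauge ball into the index table and hold the third click

### The job

Load and index the ball fixture on the bench: lift the orange handle of the blue scoop until the scoop reaches its 40 degree stop, so that the steel ball rolls by itself into the clear cup (do not touch the ball), and lower the scoop gently back to level, without letting it drop. Then take the black knob on top and turn it clockwise, click by click with a pause of about half a second in each stop, from the zero mark to the third stop, where the ball faces the black sensor post, without going past it. Finish still gripping the knob there; do not let go, and leave everything else on the bench alone.

Things in the scene. Friction and masses are not known exactly. Their poses are not given: they have to be found in the camera images.
- fixture: Index fixture, fixed to the bench. Origin: on the bench, under the knob's vertical axis (centre of the grey round head, 172 mm wide). z up; y points from that axis along the blue scoop to its orange handle, 185 mm away. Dots on the rim count the stops clockwise from a white bar at y; the third (red) at 72 degrees, where a black sensor post 76 mm high stands. All but the knob is under 115 mm high.
- knob_cap: Black bar knob, turning with the table and cup below it. Bar 14 mm wide, 42 mm long (along its own y), on a 44 mm round flange. Origin: on the vertical turning axis at the height to grip, 145 mm above the bench; bar top at 158, flange top at 126 mm. A white line on top points along the bar to +y: at the zero stop that is the fixture's y.
- index_knob (a joint): Angle of knob and table, rad, growing clockwise seen from above. Starts settled at the zero stop (0). Click stops every 24 degrees (0.4189 rad): first 0.419, second 0.838, third 1.257, fourth 1.676, fifth 2.094. About 0.12 N m is needed to pass from stop to stop; near a stop a free knob snaps into it. Hard ends at zero and at the fifth stop.
- scoop_handle (a point): Middle of the scoop's orange handle bar: 10 mm thick, 64 mm long, level, along the fixture's x; wires hold its ends (54 mm clear between). 34 mm free to the scoop's back wall, 70 mm free below. 95 mm above the bench when level. It moves on an arc about the hinge, which it is 115 mm beyond and 7 mm above. The bar may turn between the fingers.
- scoop (a joint): Tilt of the blue scoop, rad: 0 level (on its rest), 0.70 (40 degrees) tipped to its stop, handle up. The hinge is level, along the fixture's x, 70 mm from the knob's axis toward the handle, 88 mm above the bench. It falls back if let go; 0.15 kg.
- ball_center (a point): Centre of the steel gauge ball, 20 mm diameter, about 33 g, loose. It starts at rest against the back wall of the scoop and rolls over the lip into the cup when the scoop is tipped.
- cup (a point): Centre of the inside floor of the clear open cup on the index table: inside 32 mm wide, rim 18 mm above this floor. 37.5 mm from the knob's axis; at the zero stop it lies under the lip of the scoop. A ball lying in it has its centre 10 mm above this point.
- calculator: Black pocket calculator 158 x 88 x 24 mm, a bystander. Origin: centre of its underside.
- mouse: Black computer mouse 104 x 60 x 39 mm, a bystander. Origin: centre of its underside.
- putty_tub: Cream tub with dark blue lid, 67 mm wide, 48 mm high, a bystander. Origin: centre of its underside.
- ball: The same ball as a body; its origin lies at its underside as built and turns with it: use ball_center.

How it is judged:
On the way, in this order (a step that is already met when the one before it is completed fails the run):
1. the scoop is tipped to its stop (more than 34 degrees) with the knob still at zero (value of joint scoop above 0.6 rad and value of joint index_knob below 0.2 rad), for 0.2 s.
2. the ball lies in the cup and the scoop is level again, the knob still at zero (horizontal distance between ball_center and cup below 0.01 m and z of ball_center in the frame of cup below 0.016 m and value of joint scoop below 0.05 rad and value of joint index_knob below 0.2 rad), for 0.2 s.
3. the knob pauses in the first stop (value of joint index_knob between 0.31888 and 0.51888 rad), for 0.2 s.
4. the knob pauses in the second stop (value of joint index_knob between 0.73776 and 0.93776 rad), for 0.2 s.
5. the knob is in the third stop, gripped (value of joint index_knob between 1.17664 and 1.33664 rad and contact force between the fingers and knob_cap above 1.5 N), for 0.2 s.
At the end, for the whole second after the job is handed in: The fingers still grip the knob (more than 1.5 N), the knob stands still within 0.08 rad (4.6 degrees) of the third stop, the ball lies in the cup (within 10 mm of its centre, at its floor) and the scoop is level (within 0.05 rad) (all of step 5 and value of joint scoop between -0.05 and 0.05 rad and horizontal distance between ball_center and cup below 0.01 m and z of ball_center in the frame of cup below 0.016 m and velocity of joint index_knob between -0.1 and 0.1 rad/s); the arm keeps its last pose, push and grip.
It fails at once if the knob goes past the third stop (more than 8 degrees) (value of joint index_knob above 1.39664 rad).
It fails at once if the scoop is let drop (falls faster than 4 rad/s) (velocity of joint scoop below -4 rad/s).
It fails at once if the ball is touched by the gripper or arm (contact force between any of the fingers, the arm and ball above 0.3 N).
It fails at once if a bystander (calculator, mouse, tub) is moved more than 20 mm (distance of any of calculator, mouse, putty_tub from where it was at the start of the episode above 0.02 m).
It also fails if it takes over 51 s, if anything falls off the work surface, if the arm or the gripper's body presses on something with over 40 N, if the wrist force passes 120 N, or if a joint passes its speed limit or range.

### The arm

A 7-joint arm with a two-finger parallel gripper is mounted at the origin on a cart in front of the work surface, level with it; the furniture and walls round the work are solid. World frame = base frame: x ahead of the robot, y to its left, z up, the work surface at z = 0. Lengths are in m, angles in rad, forces in N, time in s.
With the tool pointing down it reaches from about 0.4 to 0.9 m from the base axis. Payload 5.5 kg.
Tool frame: the origin (TCP) lies midway between the tips of the shut fingers; the grasp point (between the pads) lies 19 mm behind it (manip.grip_depth is the distance from the TCP to the grasp point, in m); z points along the fingers, x is the direction in which the jaws open and shut, and the axes are right-handed (so a half turn about z gives the same grasp; the last joint's range is limited). The gripper opens to 92 mm and grips with 3 to 60 N. Pads are 19 mm wide; open, the fingers measure 130 mm over their backs; the gripper's body (75 mm by 190 mm) begins 47 mm behind the grasp point.
Start: joints at [-0.916, 0.501, -0.427, 1.55, 0.221, 1.138, -0.21], TCP at [0.248, 0.601, 0.227] pointing down, gripper open.
Joint ranges: [-2.88, 2.88], [-0.31, 2.03], [-1.54, 1.56], [0.2, 2.42], [-1.41, 4.55], [0.19, 2.02], [-2.57, 2.57]. Speed limits (rad/s): [2.57, 2.57, 3.14, 3.14, 3.14, 3.14, 3.14].

### API

Orientations are given as a unit quaternion [x, y, z, w].
In Python, from bench import manip, effector, viewer gives the robot as it stands. Calls block until the motion is done:
- manip.move_pose(position, orientation): joint-space move of the TCP to a pose.
- manip.servo_line(position, ori=None, vel=0.15): straight line of the TCP; ori=None keeps the orientation; vel is the mean speed in m/s.
- manip.movej(angles): joint-space move.
- effector.open_jaws() and effector.close(f_grip=None): open the fingers fully, or close them until they stop; f_grip is the grip in N (None keeps the last).
- manip.sleep(seconds).
- manip.solve_ik(position, orientation): joint angles nearest the present ones, or None.
- viewer.get_image(name): name is "side" or "top" or "wrist"; returns the picture (420x560x3 uint8, red, green, blue); there is no depth.
- viewer.get_calibration(name): a dict with "vfov" (degrees; the focal length in pixels is half the picture's height over the tangent of half this angle, whatever the lens; pixels are square), "cx", "cy" (the principal point, pixels), "eye" and "attitude" of the camera in the world. Camera axes: x right, y down, z forward; pixel columns grow to the right and rows downward; lengths in m; the calibration is good to about 2 mm. The wrist camera is an equidistant fisheye: a pixel r from the principal point sees the ray r / f radians off the axis. A picture is of the moment at which its call begins: read the wrist's pose just before it. get_calibration takes no time and is no camera call; for the wrist camera it gives the pose at the moment of the call.
A pose or a line that the arm cannot do raises manip.PlanningError and nothing moves.
- manip.hand_in(): hands the job in, once; it reports no verdict.
Readings, each from a call of its own:
- manip.current_clock(): time.
- manip.current_q(): joint angles.
- manip.current_joint_velocities(): joint speeds.
- manip.current_tau(): joint torques, N m.
- manip.current_tool_pos(): TCP position.
- manip.current_tcp_rot(): TCP orientation.
- manip.current_force(): force on the tool from outside, world axes, zero at the start.
- manip.current_wrist_torque(): the same for the moment, N m.
- manip.current_finger_gap(): finger opening in m.
Only numpy, scipy, OpenCV 4.12 (cv2) and the standard library are available. Lean on these libraries where they do the work, as an engineer would, in place of code of your own. Each camera call takes 0.05 s, during which the arm holds its last target.

## Working session

There is one attempt and no reset: what is moved stays moved. The work goes in short steps, each a Python script; the robot and the scene stay as the last script left them, time stands still between calls to the robot, and variables do not carry over. Pictures are saved under pics/ and viewed, and the job is handed in when it is done.

```bash
mkdir -p pics; ls; python3 - <<'E'
from bench import manip, effector, viewer
import cv2
for n in ("side","top","wrist"):
    c=viewer.get_calibration(n); print(n,c)
    im=viewer.get_image(n); cv2.imwrite(f"pics/{n}0.png",im[:,:,::-1])
print(manip.current_clock(),manip.current_tool_pos(),manip.current_tcp_rot(),manip.current_finger_gap(),manip.grip_depth)
E
```

```text
pics
side {'vfov': 42.88290261324251, 'cx': 286.63167630554307, 'cy': 216.2655743697223, 'eye': array([0.05896654, 1.38776077, 0.63333773]), 'attitude': array([-0.13970801,  0.80869792, -0.56222766,  0.10192839])}
top {'vfov': 43.73462224587576, 'cx': 279.65997798785133, 'cy': 207.04176487939705, 'eye': array([0.41928974, 0.09575977, 1.62684241]), 'attitude': array([ 0.71556236, -0.69760936,  0.02329887, -0.027728  ])}
wrist {'vfov': 65.70646984690485, 'cx': 277.66183554535746, 'cy': 211.68139149786006, 'eye': array([0.17619726, 0.62931556, 0.38414573]), 'attitude': array([0.82286669, 0.55025253, 0.07749341, 0.11877427])}
0.15 [0.24801638 0.6002454  0.22590317] [ 8.31200605e-01  5.55972101e-01 -6.43221864e-04  4.04959914e-04] 0.09194550772522854 0.0188
```

View pics/top0.png

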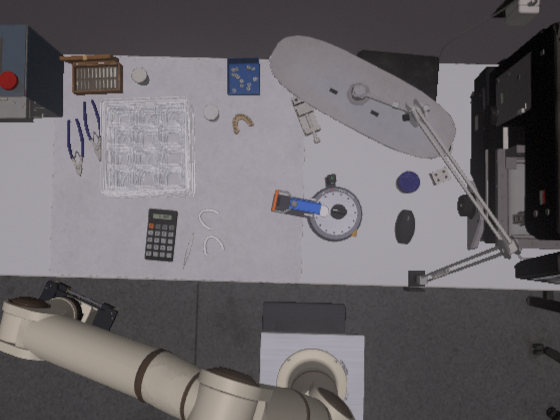

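View pics/side0.png

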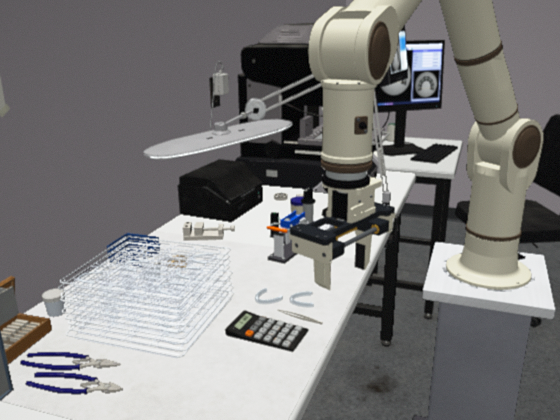

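View pics/wrist0.png

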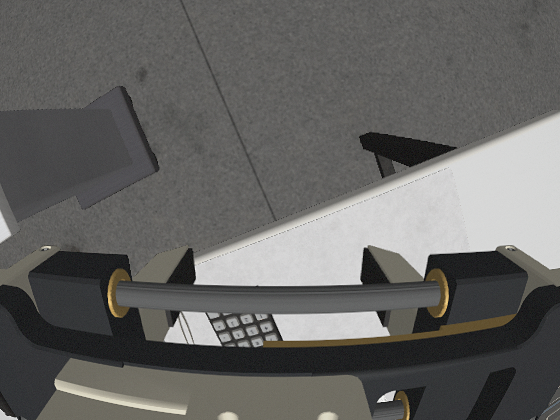

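```bash
cat > h.py <<'E'
import numpy as np, cv2
from scipy.spatial.transform import Rotation as R
from bench import manip, effector, viewer
def ray(c,u,v,fish=False):
    f=210/np.tan(np.radians(c['vfov'])/2)
    x,y=(u-c['cx']),(v-c['cy'])
    if fish:
        r=np.hypot(x,y); t=r/f; d=np.array([x/r*np.sin(t),y/r*np.sin(t),np.cos(t)]) if r>0 else np.array([0,0,1.])
    else:
        d=np.array([x/f,y/f,1.])
    d=R.from_quat(c['attitude']).apply(d); return np.array(c['eye']),d/np.linalg.norm(d)
def onz(c,u,v,z,fish=False):
    e,d=ray(c,u,v,fish); return e+d*(z-e[2])/d[2]
def proj(c,p,fish=False):
    f=210/np.tan(np.radians(c['vfov'])/2)
    q=R.from_quat(c['attitude']).inv().apply(np.array(p)-c['eye'])
    if fish:
        r=np.hypot(q[0],q[1]); t=np.arctan2(r,q[2]); return np.array([c['cx']+f*t*q[0]/r,c['cy']+f*t*q[1]/r])
    return np.array([c['cx']+f*q[0]/q[2],c['cy']+f*q[1]/q[2]])
def shot(n,name,crop=None,scale=1):
    c=viewer.get_calibration(n); im=viewer.get_image(n)[:,:,::-1].copy()
    cv2.imwrite(f"pics/{name}_raw.png",im)
    o=im
    if crop: a,b,w,h=crop; o=im[b:b+h,a:a+w]
    o=cv2.resize(o,None,fx=scale,fy=scale,interpolation=cv2.INTER_CUBIC)
    cv2.imwrite(f"pics/{name}.png",o); return c,im
E
python3 - <<'E'
from h import *
c=viewer.get_calibration('top')
im=cv2.imread('pics/top0.png'); cv2.imwrite('pics/top0c.png',cv2.resize(im[150:270,260:420],None,fx=5,fy=5,interpolation=cv2.INTER_CUBIC))
s=cv2.imread('pics/side0.png'); cv2.imwrite('pics/side0c.png',cv2.resize(s[160:280,240:400],None,fx=5,fy=5,interpolation=cv2.INTER_CUBIC))
hsv=cv2.cvtColor(im,cv2.COLOR_BGR2HSV)
m=cv2.inRange(hsv,(3,130,110),(18,255,255)); n,l,st,ce=cv2.connectedComponentsWithStats(m)
for i in range(1,n):
    if st[i,4]>8: print('or',st[i],ce[i],onz(c,*ce[i],0.095))
print(onz(c,335,212,.1),onz(c,338,212,.158))
E
```

```text
or [272 190   6  21  55] [274.8        200.32727273] [0.54933193 0.12156106 0.095     ]
or [149 224   5   4  18] [150.77777778 225.5       ] [0.4661572 0.4831096 0.095    ]
[ 0.5191134  -0.05528185  0.1       ] [ 0.51553432 -0.05796963  0.158     ]
```

View pics/top0c.png

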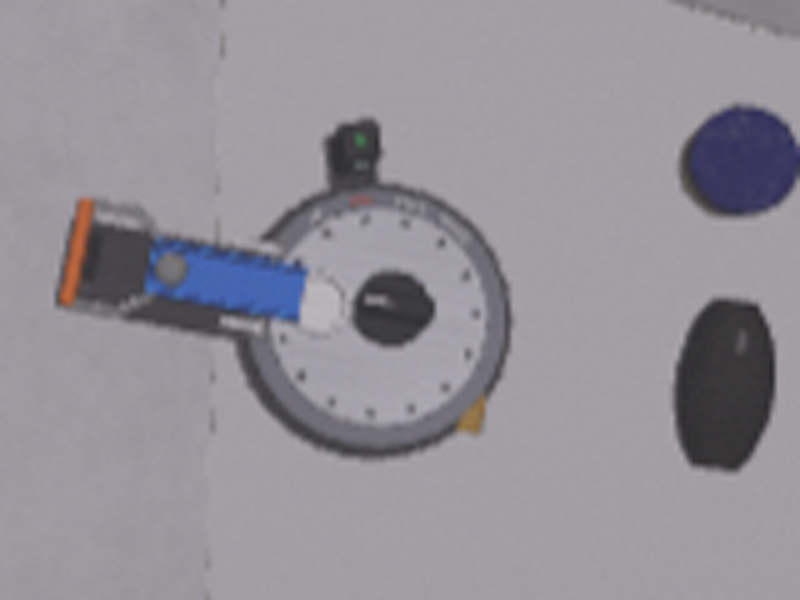

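View pics/side0c.png

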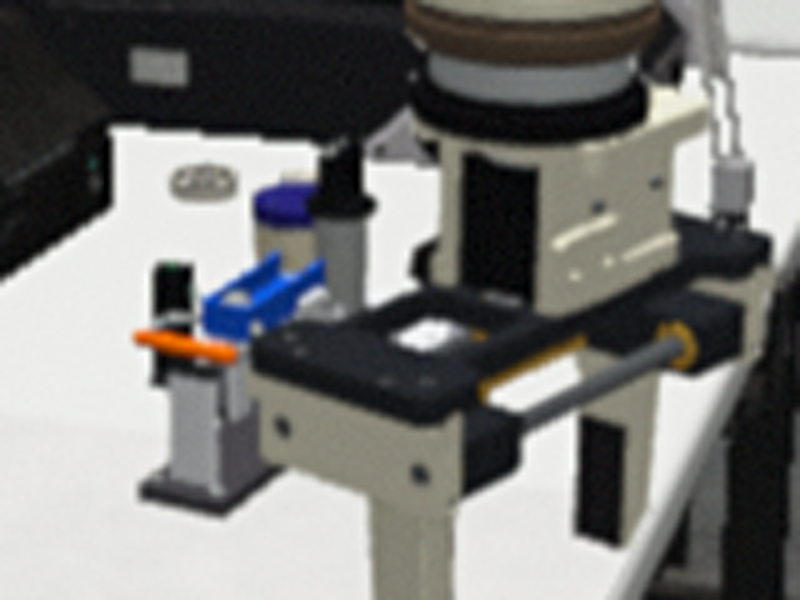

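```bash
cat >> h.py <<'E'
def tri(c1,p1,c2,p2):
    e1,d1=ray(c1,*p1); e2,d2=ray(c2,*p2)
    A=np.stack([d1,-d2],1); t=np.linalg.lstsq(A,e2-e1,rcond=None)[0]
    a,b=e1+t[0]*d1,e2+t[1]*d2; return (a+b)/2,np.linalg.norm(a-b)
def qdown(yaw): # tool x at world yaw, z down
    x=np.array([np.cos(yaw),np.sin(yaw),0]); z=np.array([0,0,-1.]); y=np.cross(z,x)
    return R.from_matrix(np.stack([x,y,z],1)).as_quat()
E
python3 - <<'E'
from h import *
t=viewer.get_calibration('top'); s=viewer.get_calibration('side')
print('lamp head',tri(t,(360,92),s,(220,133)),'elbow',tri(t,(412,106),s,(256,108)))
print('handle',tri(t,(274.8,200.3),s,(240+187/5,160+345/5)))
print('knob',tri(t,(338.5,211),s,(240+343/5,160+150/5)))
fy=-0.187
h=np.array([.549,.1216]);k=np.array([.5155,-.058])
for nm,p in (('h',h),('k',k)):
  for z in (.08,.13,.25):
    for yaw in (fy,fy+np.pi,fy-1.257,fy-1.257+np.pi):
      q=manip.solve_ik([*p,z],qdown(yaw)); print(nm,z,round(yaw,2),None if q is None else np.round(q,2))
E
```

```text
lamp head (array([ 0.81858719, -0.09413855,  0.30007951]), np.float64(0.0013108271464151694)) elbow (array([ 0.75783716, -0.21628265,  0.36343525]), np.float64(0.019099520192523037))
handle (array([0.54922511, 0.1214876 , 0.09416242]), np.float64(0.000544965155507077))
knob (array([ 0.51825193, -0.05979284,  0.154601  ]), np.float64(0.0007588634122275695))
h 0.08 -0.19 [-0.26  0.5  -0.    1.9   0.    0.74 -0.45]
h 0.08 2.95 [ 0.19  0.57 -0.58  1.88  0.43  0.81  2.33]
h 0.08 -1.44 [-0.42  0.51  0.2   1.9  -0.14  0.75 -1.59]
h 0.08 1.7 [-0.02  0.52 -0.32  1.89  0.23  0.77  1.24]
h 0.13 -0.19 [-0.26  0.43 -0.    1.87  0.    0.84 -0.45]
h 0.13 2.95 [ 0.19  0.5  -0.58  1.85  0.34  0.89  2.4 ]
h 0.13 -1.44 [-0.43  0.43  0.21  1.88 -0.12  0.84 -1.61]
h 0.13 1.7 [-0.02  0.45 -0.31  1.86  0.18  0.86  1.28]
h 0.25 -0.19 [-0.24  0.29 -0.03  1.76  0.01  1.09 -0.46]
h 0.25 2.95 [ 0.17  0.33 -0.53  1.75  0.19  1.11  2.53]
h 0.25 -1.44 [-0.42  0.29  0.19  1.77 -0.06  1.09 -1.65]
h 0.25 1.7 [-0.02  0.31 -0.31  1.75  0.1   1.1   1.34]
k 0.08 -0.19 [-0.04  0.44  0.13  2.01 -0.08  0.7  -0.05]
k 0.08 2.95 [-0.86  0.99  1.35  2.03 -1.1   1.15 -2.33]
k 0.08 -1.44 [-0.17  0.45  0.28  2.01 -0.19  0.7  -1.22]
k 0.08 1.7 [ 0.19  0.45 -0.16  2.    0.1   0.71  1.67]
k 0.13 -0.19 [-0.06  0.36  0.14  1.98 -0.07  0.8  -0.07]
k 0.13 2.95 [-0.88  0.84  1.36  2.   -0.93  1.13 -2.44]
k 0.13 -1.44 [-0.18  0.37  0.29  1.98 -0.14  0.81 -1.26]
k 0.13 1.7 [ 0.15  0.36 -0.11  1.97  0.05  0.81  1.71]
k 0.25 -0.19 [-0.07  0.21  0.15  1.87 -0.04  1.07 -0.09]
k 0.25 2.95 [ 1.05  0.51 -1.29  1.84  0.53  1.2   2.55]
k 0.25 -1.44 [-0.17  0.21  0.26  1.87 -0.06  1.07 -1.32]
k 0.25 1.7 [ 0.07  0.21 -0.01  1.86  0.    1.07  1.76]
```

```bash
python3 - <<'E'
from h import *
t0=manip.current_clock()
fy=-0.178
manip.move_pose([.50,-0.07,.28],qdown(fy))
print(manip.current_clock()-t0,manip.current_tool_pos())
c,im=shot('wrist','w1',scale=1.4)
print(c, 'proj handle',proj(c,[.5492,.1215,.095],True),'knob',proj(c,[.5182,-.0598,.158],True))
E
```

```text
2.5417 [ 0.50026484 -0.06872927  0.27980924]
{'vfov': 65.70646984690485, 'cx': 277.66183554535746, 'cy': 211.68139149786006, 'eye': array([0.51144245, 0.00573222, 0.43820695]), 'attitude': array([ 0.98601566, -0.08715606, -0.01236417,  0.14150645])} proj handle [293.65855302   9.25326618] knob [298.09845729 191.29366235]
```

View pics/w1.png

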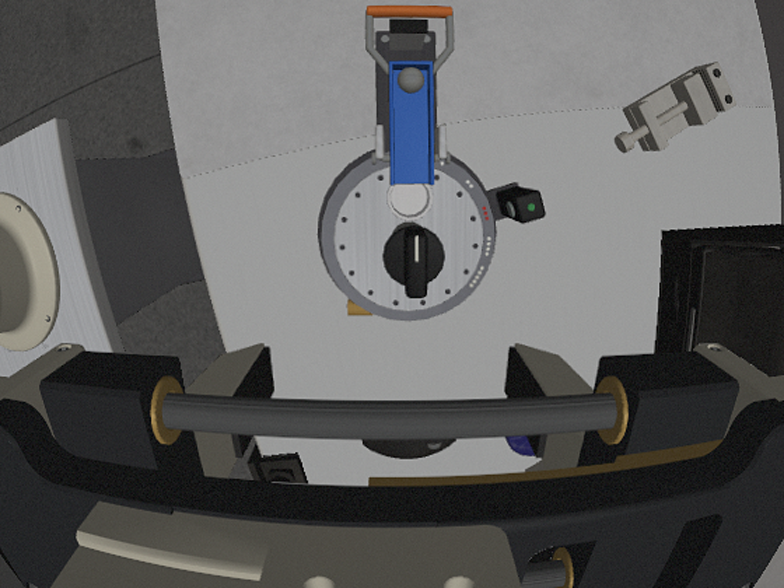

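```bash
python3 - <<'E'
from h import *
c=viewer.get_calibration('wrist'); im=cv2.imread('pics/w1_raw.png')
hsv=cv2.cvtColor(im,cv2.COLOR_BGR2HSV)
m=cv2.inRange(hsv,(3,130,110),(18,255,255)); m[:,:200]=0; m[40:]=0
ys,xs=np.nonzero(m); print('orange',xs.min(),xs.max(),ys.min(),ys.max(),xs.mean(),ys.mean())
H=onz(c,xs.mean(),ys.mean(),.0955,True)  # seen surface slightly above the middle
ea=[onz(c,*(lambda s:(xs[s].mean(),ys[s].mean()))(xs<xs.min()+4),.097,True),onz(c,*(lambda s:(xs[s].mean(),ys[s].mean()))(xs>xs.max()-4),.097,True)]
d=ea[1]-ea[0]; print('H',H,'ends',ea,'len',np.linalg.norm(d),'yaw x',np.arctan2(d[1],d[0]))
# knob: flange dark blob
g=cv2.cvtColor(im,cv2.COLOR_BGR2GRAY)
roi=np.zeros_like(g); roi[150:220,265:330]=1
k=((g<60)&(roi>0)).astype(np.uint8); n,l,st,ce=cv2.connectedComponentsWithStats(k); i=1+np.argmax(st[1:,4]); print('knob blob',st[i],ce[i])
cv2.imwrite('pics/w1k.png',cv2.resize(im[140:230,240:350],None,fx=7,fy=7,interpolation=cv2.INTER_CUBIC))
cv2.imwrite('pics/w1h.png',cv2.resize(im[0:90,240:350],None,fx=7,fy=7,interpolation=cv2.INTER_CUBIC))
E
```

```text
orange 262 322 4 11 291.90995260663504 7.1350710900473935
H [0.54779167 0.12393385 0.0955    ] ends [array([0.51860324, 0.12874814, 0.097     ]), array([0.57715409, 0.11858086, 0.097     ])] len 0.059427060644140293 yaw x -0.17193416448006166
knob blob [ 274  159   43   54 1570] [294.99363057 184.19299363]
```

View pics/w1k.png

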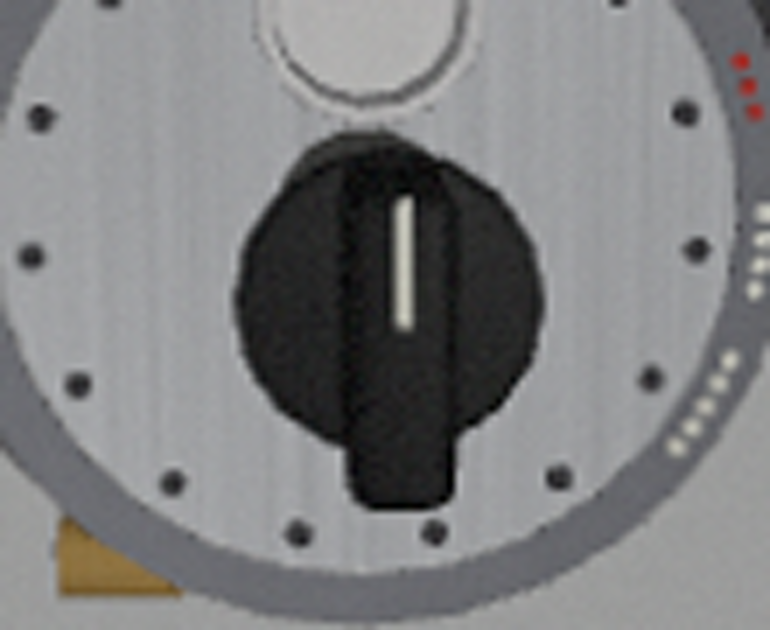

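View pics/w1h.png

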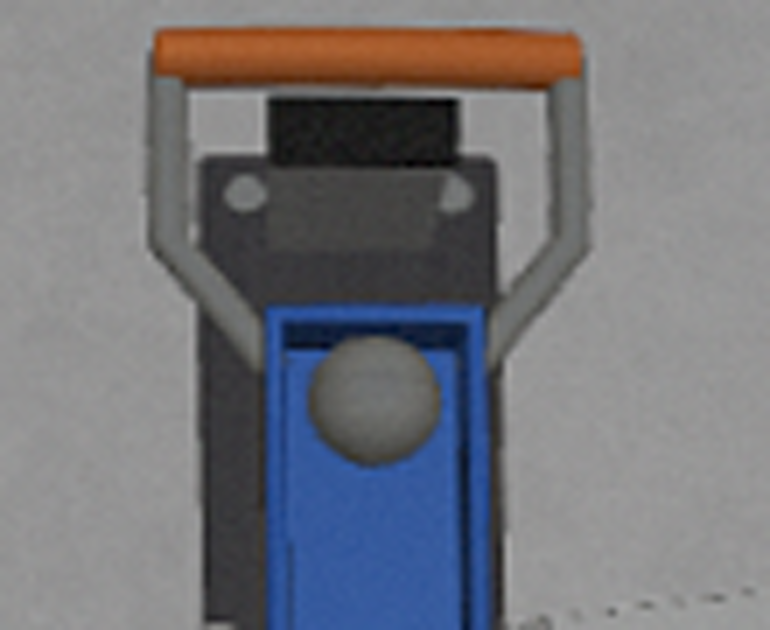

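```bash
python3 - <<'E'
from h import *
c=viewer.get_calibration('wrist')
H=onz(c,240+367/7-.43,58/7-.43,.095,True)
F=onz(c,240+389/7-.43,140+297/7-.43,.126,True)
B=onz(c,240+401/7-.43,140+347/7-.43,.158,True)
print(H,F,B)
for k in (F,B):
    d=(H-k)[:2]; print(np.linalg.norm(d),np.arctan2(-d[0],d[1]))
E
```

```text
[0.54778139 0.123248   0.095     ] [ 0.51759147 -0.05771419  0.126     ] [ 0.51740306 -0.05782601  0.158     ]
0.1834632037048218 -0.16530757444472502
0.18360457815515452 -0.1662195682389546
```

```bash
cat >> h.py <<'E'
FY=-0.168
K=np.array([.5173,-.0582]); YD=np.array([-np.sin(FY),np.cos(FY)]); XD=np.array([np.cos(FY),np.sin(FY)])
def P(Y,z,X=0): return [*(K+Y*YD+X*XD),z]
E
python3 - <<'E'
from h import *
q=qdown(FY)
manip.move_pose(P(.185,.20),q)
manip.servo_line(P(.185,.077),vel=.12)
manip.sleep(.2)
p=manip.current_tool_pos(); print(p-np.array(P(.185,.077)),manip.current_force(),manip.current_clock())
shot('wrist','w2',scale=1.4); shot('side','s2',crop=(220,150,160,120),scale=5)
E
```

```text
[0.00052242 0.00014142 0.00072155] [-1.06830009 -0.96270626 -0.04248902] 4.9833
```

View pics/w2.png

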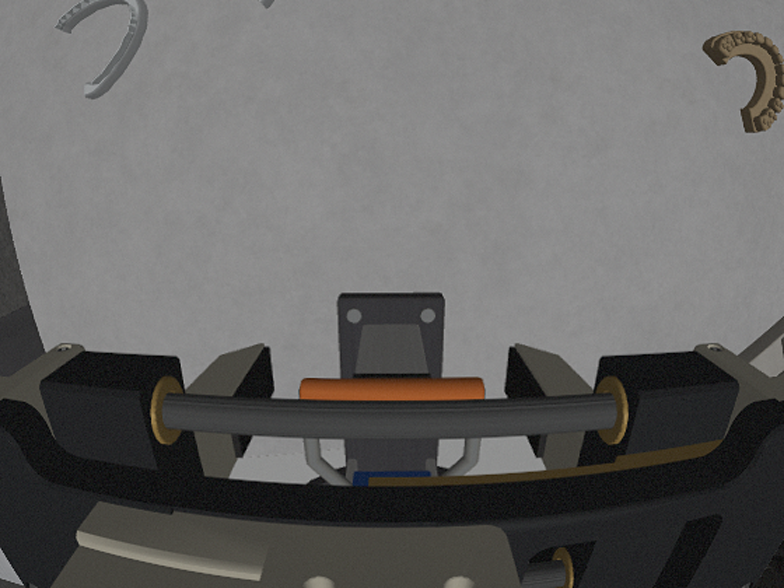

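View pics/s2.png

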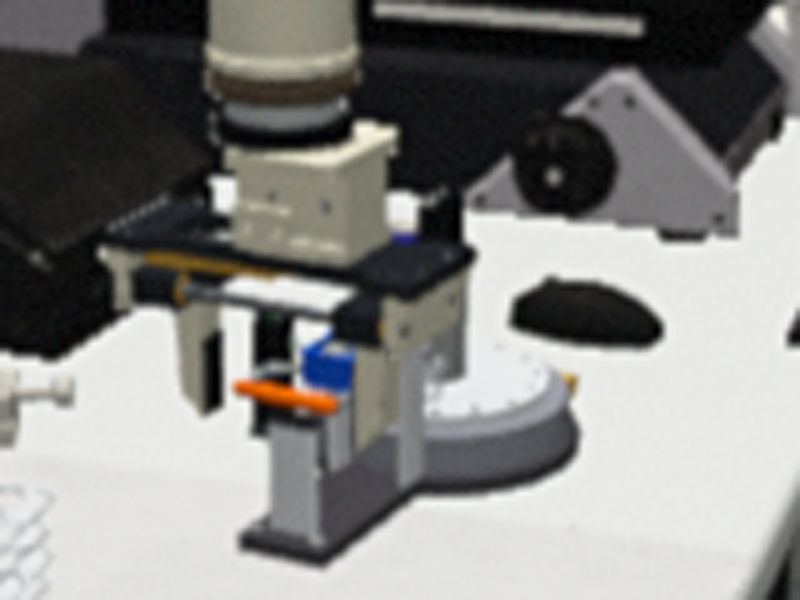

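```bash
python3 - <<'E'
from h import *
s=viewer.get_calibration('side'); p=manip.current_tool_pos()+[0,0,.0188]
print(proj(s,p),proj(s,[*(p[:2]+.005*YD),p[2]]))
print(manip.current_wrist_torque())
effector.close(f_grip=12); manip.sleep(.2)
print(manip.current_finger_gap(),manip.current_force(),manip.current_wrist_torque(),manip.current_tool_pos(),manip.current_clock())
shot('wrist','w3',scale=1.4)
E
```

```text
[277.15379883 228.65165519] [276.22001488 229.24859676]
[-0.1322485   0.10390624  0.05970122]
0.06481734894702226 [ 5.283794   -0.08738872 -1.42082605] [-0.24484658 -0.93809157  0.01857412] [0.54962423 0.12398434 0.07742747] 5.8333
```

View pics/w3.png

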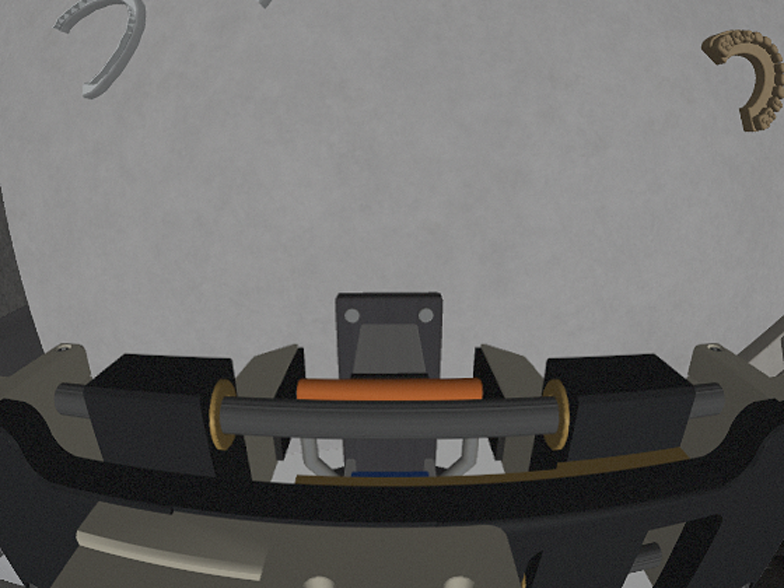

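```bash
cat >> h.py <<'E'
def arc(a,X=.0012):
    r=np.hypot(.115,.007); b=np.arctan2(.007,.115)+a
    return P(.070+r*np.cos(b), .088+r*np.sin(b)-.018, X)
E
python3 - <<'E'
from h import *
for a in np.linspace(0,.70,6)[1:]:
    manip.servo_line(arc(a),vel=.05)
    print(round(a,2),np.round(manip.current_force(),1),np.round(manip.current_tool_pos()-arc(a),4))
manip.sleep(.6)
print(np.round(manip.current_force(),1),np.round(manip.current_tool_pos()-arc(.7),4),manip.current_finger_gap(),manip.current_clock())
shot('side','s4',crop=(220,130,160,120),scale=5); shot('top','t4',crop=(240,150,160,120),scale=5);shot('wrist','w4',scale=1.4)
E
```

```text
0.14 [ 3.8 -0.7 -1.5] [ 0.0002 -0.0001  0.    ]
0.28 [ 3.9 -1.2 -1.8] [ 0.0002 -0.0002 -0.0001]
0.42 [ 5.1 -2.2 -2.2] [ 0.0002 -0.0002 -0.0003]
0.56 [ 5.3 -2.2 -2.3] [ 0.0002 -0.0002 -0.0005]
0.7 [ 7.  -1.4 -3.6] [ 0.0003  0.0004 -0.0009]
[ 6.8 -2.2 -5. ] [ 0.0003  0.0004 -0.0009] 0.06557607546635803 8.8583
```

View pics/s4.png

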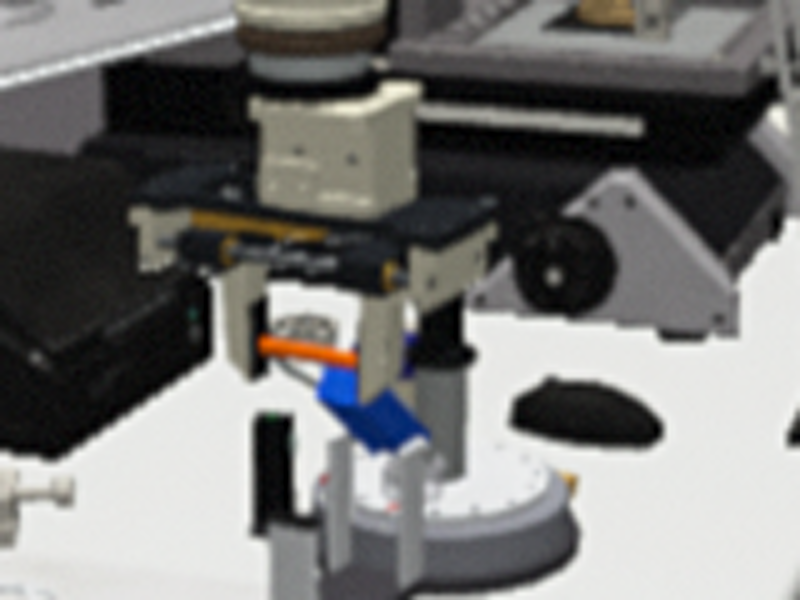

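View pics/w4.png

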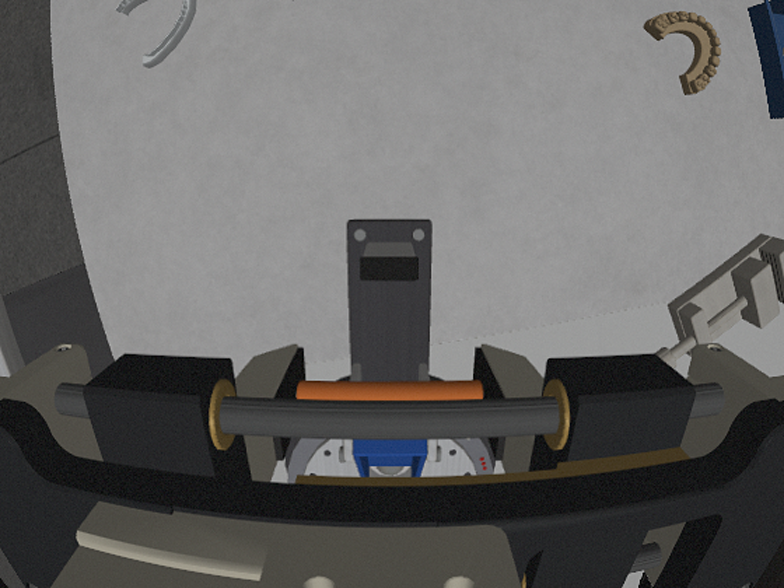

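```bash
python3 - <<'E'
from h import *
manip.sleep(.3)
for a in list(np.linspace(.7,0,6)[1:]):
    manip.servo_line(arc(a),vel=.045)
    print(round(a,2),np.round(manip.current_force(),1))
p=np.array(arc(0)); p[2]-=.0015; manip.servo_line(p,vel=.02); manip.sleep(.2)
print(np.round(manip.current_force(),1),manip.current_tool_pos()-p,manip.current_clock())
shot('top','t5',crop=(240,150,160,120),scale=5)
effector.open_jaws(); manip.sleep(.1)
q=manip.current_tool_pos(); q[2]=.2; manip.servo_line(q,vel=.2)
manip.move_pose(P(-.01,.28),qdown(FY)); manip.sleep(.2)
print(manip.current_clock(),manip.current_force())
c,im=shot('wrist','w5',scale=1.4)
cv2.imwrite('pics/w5k.png',cv2.resize(im[0:230,210:370],None,fx=3,fy=3,interpolation=cv2.INTER_CUBIC)[:600])
cv2.imwrite('pics/w5z.png',cv2.resize(im[115:230,230:360],None,fx=5,fy=5,interpolation=cv2.INTER_CUBIC))
E
```

```text
0.56 [ 4.6 -2.4 -1.5]
0.42 [ 5.7 -2.7 -0.8]
0.28 [ 4.4 -2.4 -0.3]
0.14 [ 6.1 -1.1  0.7]
0.0 [ 4.1 -1.8  4.8]
[ 2.6 -2.3  9.8] [0.00038649 0.00060463 0.00030381] 12.3
14.9333 [-0.06121793  1.15381138 -0.40742909]
```

View pics/w5.png

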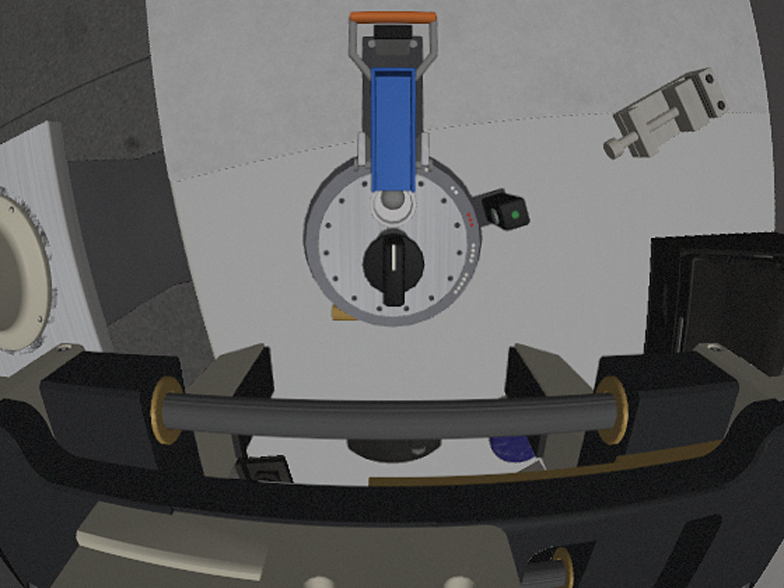

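View pics/w5z.png

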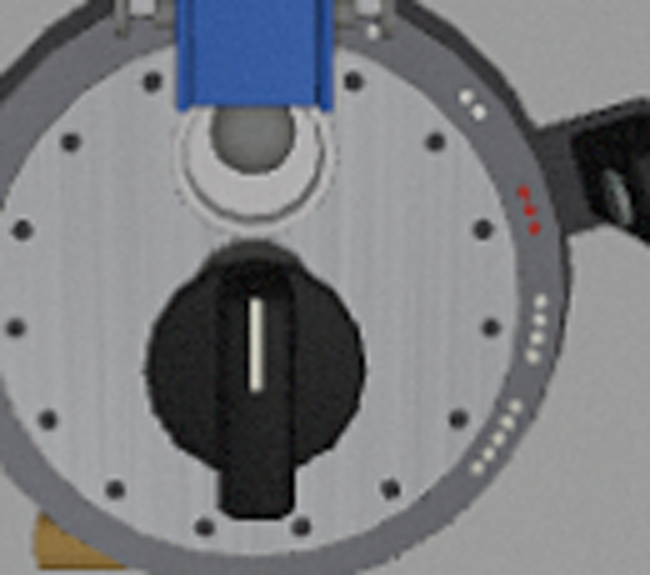

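```bash
python3 - <<'E'
from h import *
c=viewer.get_calibration('wrist')
F=onz(c,230+256.5/5-.4,115+367/5-.4,.126,True)
B=onz(c,230+256.5/5-.4,115+519/5-.4,.158,True)
print(F,B,np.linalg.norm((F-B)[:2]), B[:2]+.021*YD)
g=P(0,.129); print(g)
manip.servo_line(P(0,.17),vel=.15)
manip.servo_line(P(0,.129),vel=.08); manip.sleep(.2)
print(manip.current_tool_pos()-P(0,.129),manip.current_force(),manip.current_clock())
shot('wrist','w6',scale=1.4); shot('side','s6',crop=(240,130,160,120),scale=5)
E
```

```text
[ 0.51801326 -0.0585064   0.126     ] [ 0.51431255 -0.0792737   0.158     ] 0.021094450938006094 [ 0.51782398 -0.05856935]
[np.float64(0.5173), np.float64(-0.0582), 0.129]
[ 5.15173090e-04 -5.82228484e-05  5.78485310e-04] [0.44285506 0.26064661 0.12986972] 16.725
```

View pics/w6.png

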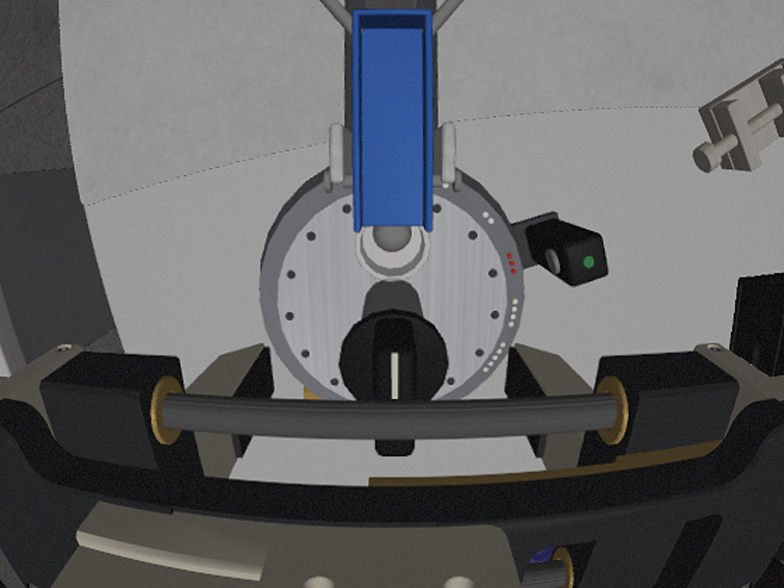

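View pics/s6.png

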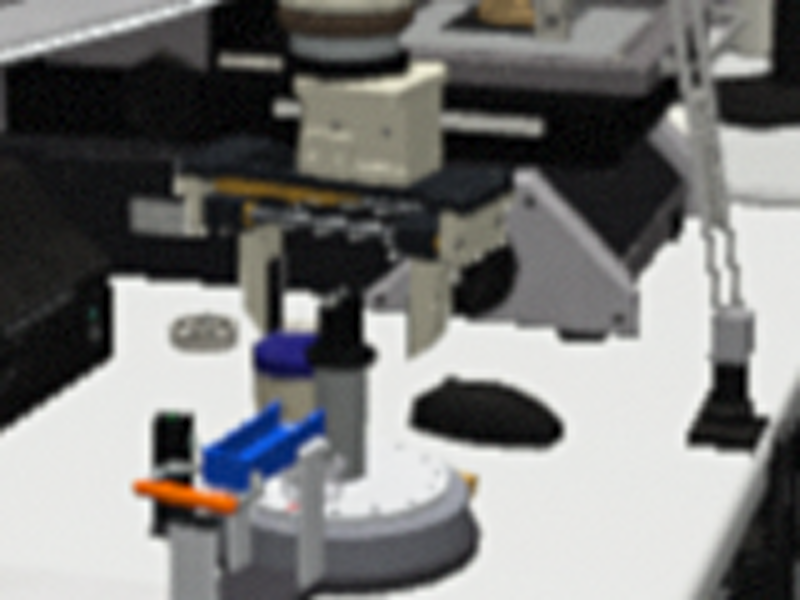

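```bash
sed -i 's/^K=.*; YD/K=np.array([.5177,-.0584]); YD/' h.py; python3 - <<'E'
from h import *
manip.servo_line(P(0,.129),vel=.02)
for dy in (.05,0):
    t=manip.current_clock(); manip.servo_line(P(0,.129),ori=qdown(FY+dy)); print('servo',manip.current_clock()-t)
for dy in (.05,0):
    t=manip.current_clock(); manip.movej(manip.solve_ik(P(0,.129),qdown(FY+dy))); print('movej',manip.current_clock()-t, manip.current_tool_pos()-P(0,.129))
manip.sleep(.2); f0=manip.current_force()
effector.close(f_grip=40); manip.sleep(.2)
print(manip.current_finger_gap(),f0,manip.current_force(),manip.current_wrist_torque(),manip.current_tool_pos()-P(0,.129),manip.current_clock())
x=R.from_quat(manip.current_tcp_rot()).as_matrix()[:,0]; print('yaw',np.arctan2(x[1],x[0]))
E
```

```text
servo 0.25
servo 0.25
movej 0.25 [1.06235177e-05 1.43712908e-05 1.31455514e-05]
movej 0.25 [1.68465833e-05 8.90016481e-06 9.48633748e-06]
0.013731117882079459 [ 0.2811041  -0.11647434  0.43101917] [ 4.39559024 -0.86396458 -4.04214185] [-0.22872955 -0.74163493  0.00428603] [ 0.00190108 -0.00034247  0.00032769] 19.6583
yaw -0.16809588572347972
```

```bash
sed -i 's/^K=.*; YD/K=np.array([.5196,-.0587]); YD/' h.py; python3 - <<'E'
from h import *
manip.servo_line(P(0,.129),vel=.01); manip.sleep(.2)
print(manip.current_force(),manip.current_clock())
n=6
for i in range(1,n+1):
    manip.servo_line(P(0,.129),ori=qdown(FY-.4189*i/n))
    print(i,np.round(manip.current_force(),1),np.round(manip.current_wrist_torque(),2))
manip.sleep(.5)
x=R.from_quat(manip.current_tcp_rot()).as_matrix()[:,0]; print('turned',FY-np.arctan2(x[1],x[0]),np.round(manip.current_tool_pos()-P(0,.129),4),manip.current_force(),manip.current_wrist_torque(),manip.current_finger_gap(),manip.current_clock())
shot('wrist','w7',scale=1.4); shot('top','t7',crop=(260,150,160,120),scale=5)
E
```

```text
[-1.50905513  0.01096933  5.88292675] 20.2
1 [-2.  -0.4  6. ] [-0.14  0.41  0.08]
2 [-1.1 -0.7  6. ] [-0.14  0.32  0.03]
3 [-1.9 -0.2  6. ] [-0.25  0.42 -0.01]
4 [-1.5 -0.1  5.5] [-0.09  0.41 -0.14]
5 [-2.5 -0.3  5.7] [-0.16  0.41 -0.08]
6 [-2.1 -0.3  5.1] [-0.18  0.43  0.02]
turned 0.4189286343706716 [-0.0001 -0.      0.0003] [-2.17811399  0.06783229  6.07373801] [-0.15244737  0.47764215 -0.01219382] 0.01384071016445361 22.2
```

View pics/w7.png

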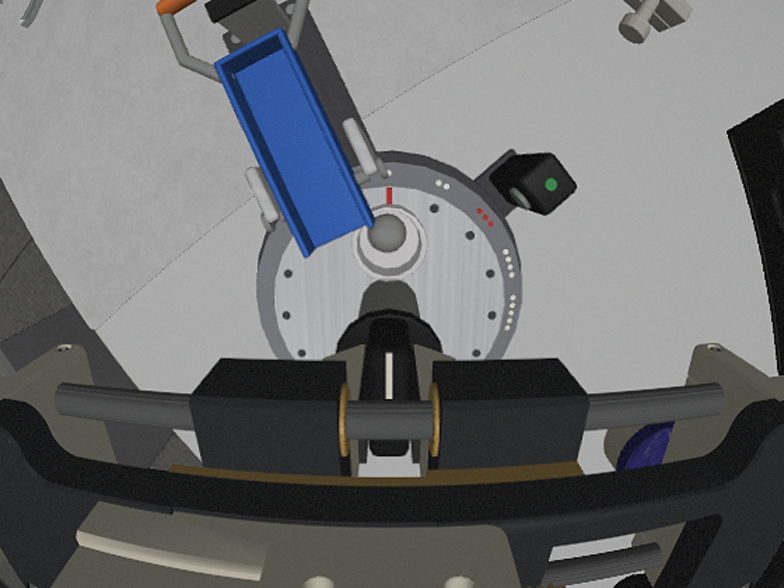

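The red table index at (389,195) lines up with the single dot at (388,174), the ball sits in the cup at (386,234), and the scoop is level. That is the first stop, so I'm moving on to the next one.

```bash
python3 - <<'E'
from h import *
n=6
for s in (1,2):
    for i in range(1,n+1):
        manip.servo_line(P(0,.129),ori=qdown(FY-.4189*(s+i/n)))
    manip.sleep(.6)
    x=R.from_quat(manip.current_tcp_rot()).as_matrix()[:,0]; print('turned',FY-np.arctan2(x[1],x[0]),np.round(manip.current_tool_pos()-P(0,.129),4),np.round(manip.current_force(),1),np.round(manip.current_wrist_torque(),2),manip.current_finger_gap(),manip.current_clock())
    shot('wrist',f'w8{s}',scale=1.4)
shot('side','s8',crop=(240,130,160,120),scale=5)
E
```

```text
turned 0.8377948244404011 [-0.0002  0.      0.0003] [-2.8 -0.4  5.7] [-0.12  0.52  0.02] 0.013866233140171545 24.4
turned 1.2565498184024193 [-0.0002  0.0002  0.0003] [-1.8  0.1  6.3] [-0.05  0.61  0.01] 0.01358083016172805 26.55
```

View pics/w81.png

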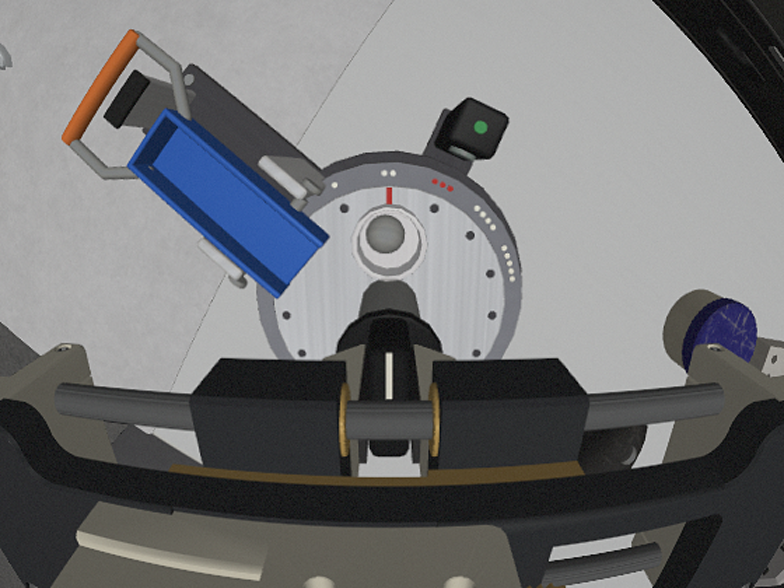

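View pics/w82.png

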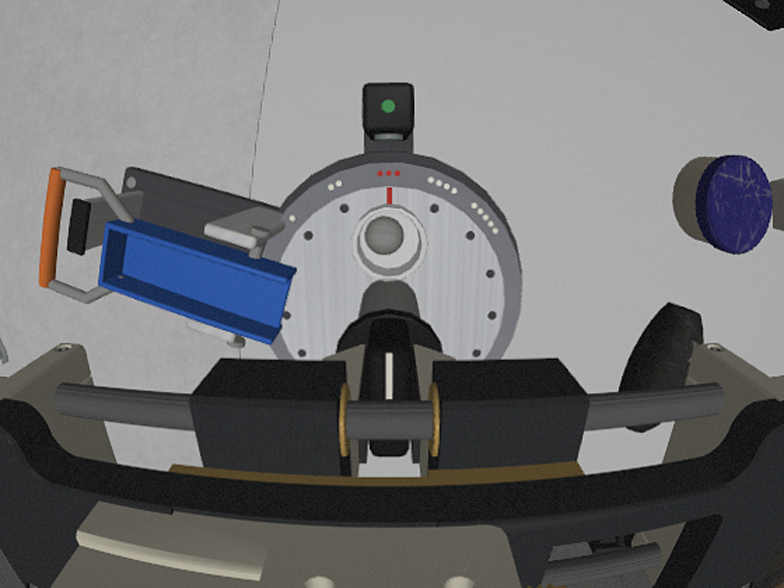

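View pics/s8.png

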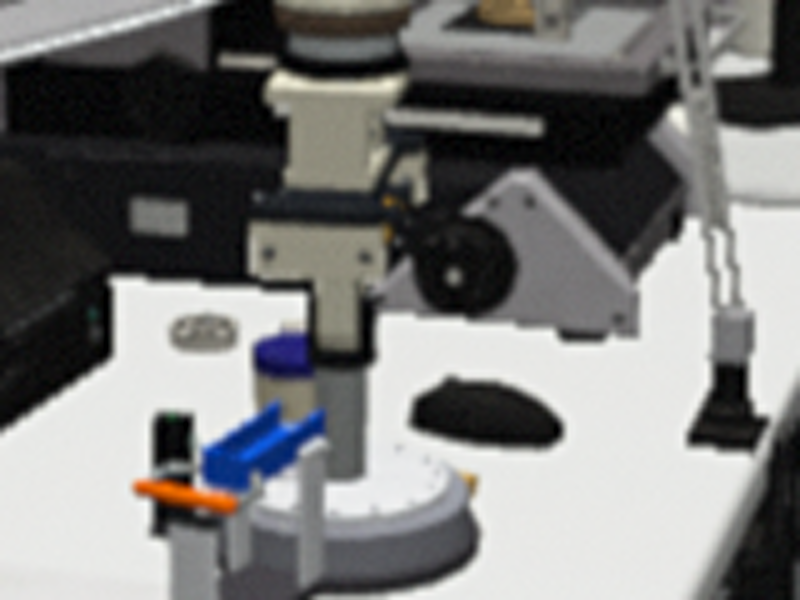

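The red index at (389,195) points at the middle red dot at (388,173) and the sensor post. The ball is in the cup at (385,236), the scoop is level and the bystanders haven't moved.

```bash
python3 - <<'E'
from h import *
manip.sleep(.2); print(manip.current_finger_gap(),np.abs(manip.current_joint_velocities()).max(),manip.current_clock())
manip.hand_in()
E
```

```text
0.013370914957481364 0.002469514826029007 26.85
the job is handed in; nothing more can be done
```

The job is done and handed in at 26.9 s of the 51 s allowed; `hand_in` reports no verdict, so the result below is from my own checks.

- **Scoop and ball:** I gripped the orange handle by its ends and lifted it along its arc to the 40 degree stop. The ball rolled into the cup by itself. I lowered the scoop under control onto its rest before letting go.
- **Knob:** I gripped it at 40 N and turned it clockwise, pausing 0.5–0.6 s at each of the three stops. I am still holding it at the third.

**Last checks:**
- The tool had turned 1.2565 rad, against 1.257 for the third stop, and the table's red index lines up with the middle red dot and the sensor post.
- The ball is in the cup, the scoop looks level, and the finger gap of 13.4 mm shows the bar is gripped.
- The arm was still, and the mouse and tub look undisturbed. The calculator was not in the last pictures, but the arm stayed well clear of it.

**One disagreement:** the grip showed the knob about 2 mm further along x than the cameras did. I shifted the tool to match before turning, and side forces then stayed below 3 N. A steady upward force of about 6 N remained.

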